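Bed a plug-in unit in the tilted locating cradle

TASK

Gently lay the blue plug-in unit with the orange grip rib flat and square on the upper part of the white sloping deck, brass connector end towards the low rail, and only then let go with the fingers wide open, so that it slides down to the rail by itself without being touched again. Then push the red clamp jaw across by its black post until its sprung nose presses the unit firmly (about 6 N) against the side stop, find that moment by feel, never press the unit with more than 12 N, and leave the clamp like that. Leave everything else on the bench alone.

Things in the scene. Friction and masses are not known exactly. Their poses are not given: they have to be found in the camera images.
- module: the plug-in unit: blue metal case 110 (its x) x 80 (y) x 28 mm high, about 0.45 kg (can differ by a fifth); orange grip rib upright on top, centred, 70 mm long (x), 14 mm thick (y), 30 mm high (top 58 mm above the underside). Origin: centre of the underside; z up; brass connector on the -x end. Starts flat on the bench right (-y) of the cradle, x axis within 0.5 rad of straight ahead
- connector (a point): middle of the brass connector face on the unit's -x end, 14 mm above its underside; this end goes to the rail
- deck: white slippery deck of the cradle, rising 22 deg along its x axis (away from the robot) and leaning 7 deg so that its -y side is lower. Origin: on the surface at the foot of the low rail; x up the slope, y along the rail to the left, z out of the surface. Spans x 0 to 190 mm, y -86 to 151 mm. Friction about 0.28 (can differ by a fifth): an untouched unit slides to the rail, drifting 5 to 20 mm to -y
- rail (a point): top of the aluminium low rail, over the deck's origin: deck (-7, 0, 18) mm. The rail is 14 mm thick, 18 mm high, its inner face is deck x = 0 and it runs along the whole edge. With the unit seated against it, connector end down, the unit's origin is at deck x = 55 mm and its x axis points along deck x
- stop_mid (a point): fixed mark at deck (55, -60, 0) mm, the middle of the side stop's setting range. The stop is an aluminium block 70 mm long (deck x), 20 mm high, over deck x 20 to 90 mm; its face, looking to +y, was set by hand anywhere from 8 mm nearer to 8 mm farther than this mark along y. That setting is not reported. It stays firm when pressed. The sliding unit often stays short of it
- jaw (a joint): how far the red clamp jaw has been pushed along deck -y, 0 to 0.10 m; it starts between 0 and 0.02. It slides stiffly (12 N friction, no spring) and stays where it is left as long as the nose pushes back with less than 12 N
- post (a point): centre of the top of the black post on the jaw: 18 mm (deck x) x 14 mm (deck y), standing up from the top of the red jaw block (26 mm above the deck) to 72 mm above the deck. The red block is 50 mm (deck x) x 30 mm (deck y), centred under the post, at deck x = 55 mm. With jaw = 0 the post is at deck y = 125 mm. Free space on its +y side
- nose: the black rubber-faced sprung nose of the jaw, a disc of 16 mm diameter, 14 mm above the deck. Origin: centre of its tip face, 30 mm towards deck -y from the post when relaxed; its y axis is deck y. Its spring gives 2 N per mm of push-in from zero, 12 mm stroke
Things that resemble listed ones, but are neither listed nor needed, are in the scene too. What is meant by the module is not turquoise, and is the smaller of those in its own colour.

How it is judged:
On the way, in this order (a step that is already met when the one before it is completed fails the run):
1. the unit lies flat and square on the upper part of the deck, its middle at least 75 mm up the slope from the rail, still held by the fingers (angle between the z axis of module and the z axis of deck, either way round below 0.08 rad and z of module in the frame of deck between -0.004 and 0.006 m and x of module in the frame of deck above 0.075 m and angle between the x axis of module and the x axis of deck, either way round below 0.12 rad and contact force between module and deck above 0.5 N and contact force between the fingers and module above 0.5 N), for 0.05 s.
2. let go, the unit has slid down and rests flat against the rail (angle between the z axis of module and the z axis of deck, either way round below 0.08 rad and z of module in the frame of deck between -0.004 and 0.006 m and x of connector in the frame of deck below 0.005 m and x of module in the frame of deck between 0.0525 and 0.0585 m and angle between the x axis of module and the x axis of deck, either way round below 0.06 rad and contact force between the fingers and module below 0.1 N and linear speed of module below 0.01 m/s), for 0.2 s.
At the end, for the whole second after the job is handed in: the unit lies flat on the deck (within 6 mm and 0.08 rad) with its connector end down and against the rail (origin 52.5 to 58.5 mm up the slope, square within 0.06 rad), at rest and released, clamped against the side stop by the sprung nose with 3.5 to 9 N (all of step 2 and contact force between nose and module between 3.5 and 9 N); the robot touches nothing.
It fails at once if the fingers touch the unit when its middle is less than 73 mm up the deck (it must slide the last stretch by itself) (x of module in the frame of deck between 0 and 0.073 m and z of module in the frame of deck between -0.01 and 0.02 m and y of module in the frame of deck between -0.1 and 0.1 m and contact force between the fingers and module above 0.5 N).
It fails at once if the nose presses the unit with more than 12 N (contact force between nose and module above 12 N).
It fails at once if the unit is pressed on the cradle by the fingers with more than 40 N (contact force between module and deck above 40 N and contact force between the fingers and module above 0.5 N).
It fails at once if a bystander is moved by more than 20 mm (distance of any of spare, screwdriver, tape, cup, can, fusebox, panel from where it was at the start of the episode above 0.02 m).
It also fails if it takes over 58 s, if anything falls off the work surface, if the arm or the gripper's body presses on something with over 40 N, if the wrist force passes 120 N, or if a joint passes its speed limit or range.

ROBOT

A 6-joint arm with a two-finger parallel gripper is mounted at the origin on the work surface. World frame = base frame: x ahead of the robot, y to its left, z up, the work surface at z = 0. Lengths are in m, angles in rad, forces in N, time in s.
With the tool pointing down it reaches from about 0.35 to 0.85 m from the base axis. Payload 8.1 kg.
Tool frame: the origin (TCP) lies midway between the tips of the shut fingers; the grasp point (between the pads) lies 19 mm behind it; z points along the fingers, y is the line along which they close (so a half turn about z gives the same grasp; the last joint's range is limited). The gripper opens to 93 mm and grips with 3 to 60 N. Pads are 15 mm wide; open, the fingers measure 128 mm over their backs; the gripper's body (75 mm by 188 mm) begins 65 mm behind the grasp point.
Start: joints at [-1.408, 0.13, 1.488, -0, 1.523, -0.085], TCP at [0.147, -0.582, 0.219] pointing down, gripper open.
Joint ranges: [-2.96, 2.96], [-0.89, 2.26], [0.02, 2.5], [-1.34, 4.48], [0, 2.73], [-2.66, 2.66]. Speed limits (rad/s): [2.39, 2.39, 2.79, 3.14, 3.14, 3.14].

INTERFACE

Orientations are given as a rotation vector (axis times angle).
In Python, from plant import read_state, read_camera, camera_model, close_job gives the robot as it stands. The module is installed in compiled form; this text tells all that it offers.
- The arm moves only by the tool carry_out, never from a script. Its argument "moves" is a list of rows, each an object of numbers: "jaw": the finger opening in m, from 0 to 0.093; "dx", "dy", "dz": the shift along the tool's x, y, z in m; "yaw": the turn about the tool's z in rad. In form: [{"jaw": .., "dx": .., "dy": .., "dz": .., "yaw": ..}, ...]. A call has 1 to 8 rows; each row shifts and turns the commanded pose from where the row before left it, along the tool's axes as they then stand; what a row does not reach is not made up. A row lasts 1/8 s, in which the tool goes at most 62.5 mm and 10.7 degrees, less where a joint would pass 70% of its speed; a pose out of reach is approached as far as the arm can. A call is refused whole if a number of a shift passes 0.0625 or a number of a turn 0.188, either way. A call with a gripper value outside its range is refused whole. The fingers move at their own pace and stop on an object; "grip_force" is the grip in N (left out, the last holds). Time passes only in rows, so rows that do not move let the fingers close. It gives the time, the measured TCP pose, the force, the opening and the grip force at its end, in the units of the state.
- read_state(): the state, without advancing time (a new reading comes with each control period).
- read_camera(name): name is "scene" or "top"; returns the picture (480x640x3 uint8, red, green, blue); there is no depth.
- camera_model(name): a dict with "camera_matrix" (3x3 intrinsics, pixels), "view" (4x4, takes a point from world to camera coordinates). Camera axes: x right, y up, looking along -z (the intrinsics and any distortion apply to the point x, -y, -z); pixel columns grow to the right and rows downward; lengths in m; the calibration is good to about 2 mm. A picture is of the moment at which its call begins. camera_model takes no time and is no camera call.
- close_job(): hands the job in; it is judged then, once.
The state is a dict: "t": time; "q": joint angles; "dq": joint speeds; "joint_torque": joint torques, N m; "tool_pos": TCP position; "orientation": TCP orientation; "force": force on the tool from outside, world axes, zero at the start; "wrist_torque": the same for the moment, N m; "opening": finger opening in m; "gripper_force": force on a finger pad.
Only numpy, scipy, OpenCV 4.12 (cv2) and the standard library are available. Lean on these libraries where they do the work, as an engineer would, in place of code of your own. Each camera call takes 0.05 s, during which the arm holds its last target. There are 200 camera calls.

## Working session

There is one attempt and no reset: what is moved stays moved. The work goes in short steps, Python scripts to look and compute and a tool call to move; the robot and the scene stay as the last step left them, time stands still between calls to the robot, and variables do not carry over. Pictures are saved under pics/ and viewed, at most 10 in all, crops included, and the job is handed in when it is done.

Besides the shell and the picture viewer there is one more tool, called after "Request:" as name(argument=value, ...) on one line, values as JSON. carry_out: Moves the arm, as the interface text tells. Its arguments: {"type":"object","properties":{"moves":{"type":"array","items":{"type":"object","properties":{"jaw":{"type":"number"},"dx":{"type":"number"},"dy":{"type":"number"},"dz":{"type":"number"},"yaw":{"type":"number"}}}},"grip_force":{"type":"number"}},"required":["moves"]}

```bash
mkdir -p pics; python3 - <<'E'
from plant import *
import cv2
for n in("scene","top"):
    im=read_camera(n); cv2.imwrite(f"pics/{n}0.png",im[...,::-1]); m=camera_model(n); print(n,m)
print(read_state())
E
```

```text
scene {'camera_matrix': array([[524.91014223,   0.        , 317.78022855],
       [  0.        , 524.91014223, 244.52301099],
       [  0.        ,   0.        ,   1.        ]]), 'view': array([[-0.35205658,  0.93588394,  0.01331985,  0.21306729],
       [-0.80086192, -0.30856909,  0.51323025,  0.26302647],
       [ 0.48443404,  0.17001873,  0.85814759, -1.27972366],
       [ 0.        ,  0.        ,  0.        ,  1.        ]])}
top {'camera_matrix': array([[439.8594293 ,   0.        , 326.06905926],
       [  0.        , 439.8594293 , 240.16533818],
       [  0.        ,   0.        ,   1.        ]]), 'view': array([[-0.00211341, -0.99999656, -0.00155349, -0.08042176],
       [ 0.99512327, -0.00225631,  0.0986133 , -0.43415946],
       [-0.09861646, -0.00133751,  0.99512462, -0.93014771],
       [ 0.        ,  0.        ,  0.        ,  1.        ]])}
{'t': 0.1, 'q': array([-1.40842576e+00,  1.31103557e-01,  1.48917518e+00,  4.12516795e-05,
        1.52298220e+00, -8.53707927e-02]), 'dq': array([-2.56530679e-03, -2.52643202e-03, -3.94067611e-03, -9.81292647e-04,
        1.52141543e-05,  2.10410923e-04]), 'joint_torque': array([ 1.35084530e-03, -5.61342430e+01, -4.93095231e+01,  7.70905288e-02,
        2.91571365e-02, -7.13321106e-05]), 'tool_pos': array([ 0.14709992, -0.58116211,  0.217679  ]), 'orientation': array([-3.11586578e+00, -3.87947510e-01,  3.61729792e-05]), 'force': array([-0.9765971 , -0.72052447, -0.05403099]), 'wrist_torque': array([-0.00420954, -0.08465929, -0.00079564]), 'gripper_force': 0.0, 'opening': 0.09295276356664557}
```

View pics/scene0.png

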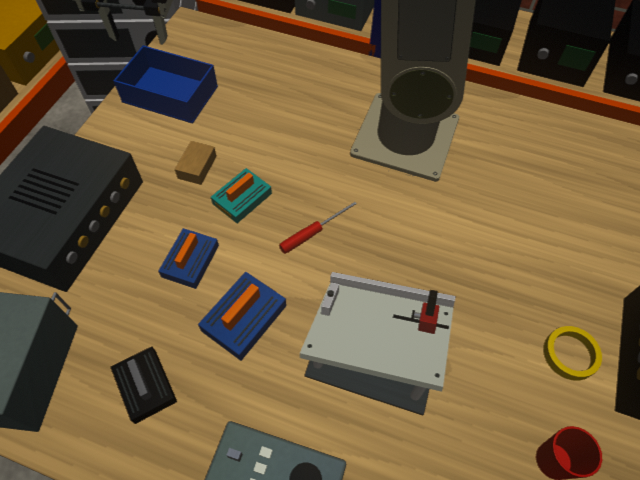

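View pics/top0.png

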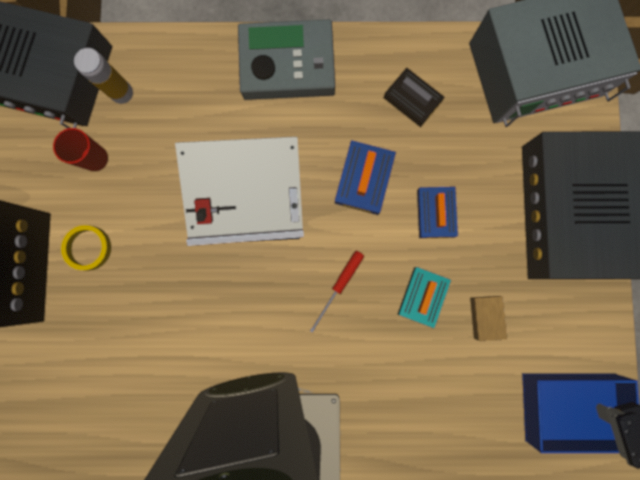

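The candidates are the large blue unit at top (365,177), the small blue one at top (438,212) / scene (188,257), and the turquoise one at top (425,297). The small blue unit fits: it isn't turquoise, it is the smaller of the two blues, and its footprint is about 80x108 mm. I'll check it in an enlarged crop.

```bash
cat > h.py <<'E'
import numpy as np, cv2
from plant import *
def ray(n,uv):
    m=camera_model(n);K=m["camera_matrix"];V=np.array(m["view"]);R=V[:3,:3];c=-R.T@V[:3,3]
    p=np.linalg.solve(K,[uv[0],uv[1],1]); return c,R.T@(p*[1,-1,-1])
def onz(n,uv,z):
    c,d=ray(n,uv); return c+d*(z-c[2])/d[2]
def proj(n,P):
    m=camera_model(n);V=np.array(m["view"]);p=(V[:3,:3]@np.asarray(P).T).T+V[:3,3]
    p=p*[1,-1,-1];q=(m["camera_matrix"]@p.T).T;return q[:,:2]/q[:,2:]
E
python3 - <<'E'
from h import *
t=cv2.imread("pics/top0.png");s=cv2.imread("pics/scene0.png")
a=cv2.resize(t[125:255,165:315],None,fx=4,fy=4,interpolation=2)[:,:,:][:300*2,:]
b=cv2.resize(s[265:415,295:465],None,fx=4,fy=4,interpolation=2)
print(a.shape,b.shape)
c=np.zeros((600,800,3),np.uint8)
cv2.imwrite("pics/dt.png",a);cv2.imwrite("pics/ds.png",b)
c[:360,:260]=cv2.resize(t[180:240,416:416+43],(260,360));c[:480,300:780]=cv2.resize(s[220:300,150:230],(480,480))
cv2.imwrite("pics/mod.png",c[:480])
for n,im in(("top",t),("scene",s)):
    h=cv2.cvtColor(im,cv2.COLOR_BGR2HSV)
    for nm,lo,hi in(("blue",(105,120,50),(125,255,255)),("orange",(5,200,100),(14,255,255)),("white",(0,0,140),(180,40,255))):
        m=cv2.inRange(h,lo,hi)
        for k in cv2.findContours(m,0,2)[0]:
            A=cv2.contourArea(k)
            if A>80: print(n,nm,A,[np.round(v,1) for v in cv2.minAreaRect(k)], (cv2.approxPolyDP(k,6,True)[:,0].tolist() if nm!="orange" else ""))
E
```

```text
(520, 600, 3) (600, 680, 3)
top blue 5114.5 [array([587. , 414.5]), array([ 73., 102.]), np.float64(90.0)] [[636, 381], [537, 380], [540, 450], [617, 451], [577, 443], [545, 450], [543, 442], [613, 441], [595, 407], [628, 398], [637, 404]]
top blue 1624.5 [array([437.2, 211.7]), array([48.2, 35.6]), np.float64(87.4)] [[420, 189], [421, 236], [455, 235], [453, 188]]
top blue 2647.5 [array([364.7, 176.8]), array([44.6, 62.4]), np.float64(14.8)] [[352, 142], [336, 201], [377, 212], [393, 152]]
top orange 167.5 [array([440.5, 209.5]), array([31.1,  6.5]), np.float64(87.3)] 
top orange 218.0 [array([366.3, 172.4]), array([ 6.4, 41.9]), np.float64(14.6)] 
top white 598.5 [array([244.6, 237.8]), array([  6.7, 115.7]), np.float64(85.5)] [[302, 230], [187, 244]]
top white 10758.0 [array([239.2, 185.7]), array([ 94.3, 120.7]), np.float64(85.9)] [[296, 138], [176, 143], [188, 236], [301, 228]]
top white 414.5 [array([86.5, 60. ]), array([22., 23.]), np.float64(90.0)] [[83, 49], [75, 64], [90, 71], [98, 56]]
scene blue 3505.5 [array([241.7, 311.8]), array([51.2, 75.4]), np.float64(39.8)] [[247, 
[... 820 characters left out ...]
ay([259.5, 467.7]), array([10.8,  9.2]), np.float64(18.4)] [[256, 462], [263, 473], [266, 465]]
scene white 85.0 [array([265. , 451.9]), array([10.8,  9.2]), np.float64(18.4)] [[262, 446], [259, 454], [269, 457]]
scene white 205.5 [array([444.6, 315.2]), array([13.2, 18.1]), np.float64(8.1)] [[440, 306], [437, 322], [449, 325], [452, 308]]
scene white 8913.5 [array([380.1, 331.7]), array([145.3,  77.6]), np.float64(13.1)] [[330, 284], [334, 291], [339, 285], [331, 313], [319, 313], [332, 299], [326, 293], [302, 353], [442, 386], [449, 328], [429, 334], [391, 317], [419, 312], [422, 302]]
scene white 328.0 [array([379.6, 283.2]), array([98.8,  4.3]), np.float64(11.1)] [[331, 274], [428, 293]]
```

View pics/mod.png

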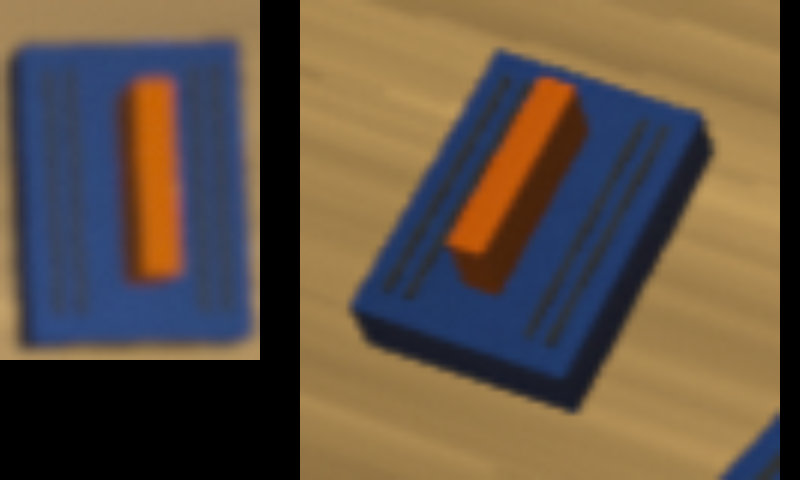

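View pics/dt.png

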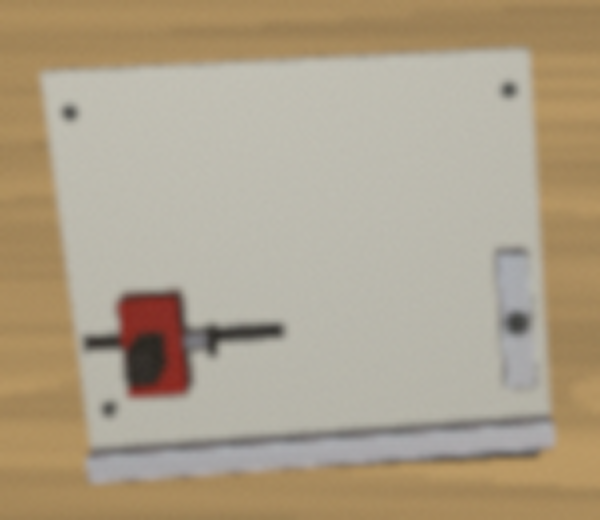

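View pics/ds.png

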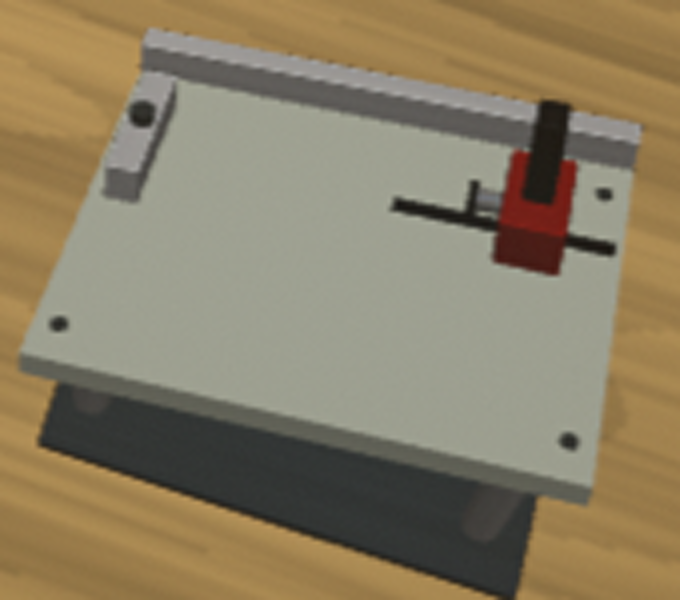

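The crops confirm the small blue unit: top (438,212), rib running lengthwise, and no brass on the far end, so the connector faces the robot. In the deck crops I can read:
- the four deck corners
- the rail
- the stop at top (290,205)
- the red jaw with its post at top (200,216)

Next I fit the deck pose from these points.

```bash
cat > fit.py <<'E'
from h import *
from scipy.optimize import least_squares
from scipy.spatial.transform import Rotation as Ro
obs=[("top",(190,151,0),(175.3,143)),("top",(190,-86,0),(297.3,137)),("top",(0,151,0),(187.8,237.5)),("top",(0,-86,0),(302.2,228.5)),
("scene",(190,-86,0),(300.5,353.5)),("scene",(190,151,0),(442.5,387)),("scene",(0,151,0),(452.7,307)),("scene",(-14,-86,18),(331.7,272.5)),("scene",(-14,151,18),(455.2,296.2))]
t=np.radians
def R(y): return Ro.from_euler("z",y)*Ro.from_euler("y",-t(22))*Ro.from_euler("x",t(7))
def res(p,full=False):
    r=Ro.from_rotvec(p[3:]) if len(p)==6 else R(p[3])
    return np.concatenate([proj(n,[r.apply(np.array(P)/1e3)+p[:3]])[0]-uv for n,P,uv in obs])
s=least_squares(res,[.45,.1,.06,0]); s6=least_squares(res,np.r_[s.x[:3],R(s.x[3]).as_rotvec()])
D=s.x; RD=R(D[3]).as_matrix()
def d2w(p): return RD@(np.array(p)/1e3)+D[:3]
def deckpt(n,uv,z):
    c,d=ray(n,uv);a=RD.T@(c-D[:3]);b=RD.T@d;return 1e3*(a+b*(z/1e3-a[2])/b[2])
E
python3 - <<'E'
from fit import *
print(s.x,np.abs(s.fun).max(),s.fun.round(1)); print(s6.x[:3],s6.fun.round(1),(RD.T@Ro.from_rotvec(s6.x[3:]).as_matrix()).round(3).tolist())
for uv in((289.3,187.5),(290.8,222)):print("stop",deckpt("top",uv,20))
for uv in ((131/4+295,116/4+265+12),):print()
print("stop s",deckpt("scene",((177)/4+295,(88)/4+265),20),deckpt("scene",(138/4+295,172/4+265),20))
print("post",deckpt("scene",(433.8,291.2),72),deckpt("top",(200,216.5),72))
print("blk top c",deckpt("top",(155/4+165,343/4+125),26))
print("rib", onz("top",(440.5,209.5),.058),onz("scene",(184.8,247.4),.058))
for n,c in(("top",[[420,189],[421,236],[455,235],[453,188]]),("scene",[[183,229],[159,271],[194,282],[216,240]])):
    P=np.array([onz(n,np.array(q),.028) for q in c]);print(n,P.mean(0),P[:,:2].round(3).tolist())
a=onz("top",(440.5+15*np.cos(t(87.3)),209.5+15*np.sin(t(87.3))),.058)-onz("top",(440.5,209.5),.058);print("yaw",np.arctan2(a[1],a[0]))
a=onz("scene",(184.8+16*np.cos(t(119.7)),247.4+16*np.sin(t(119.7))),.058)-onz("scene",(184.8,247.4),.058);print("yaw",np.arctan2(a[1],a[0]))
E
```

```text
[0.45074621 0.05513836 0.04533904 0.04392718] 0.8989079601307708 [-0.1  0.4 -0.9  0.1  0.2 -0.6 -0.2 -0.3 -0.3 -0.2 -0.  -0.5 -0.2  0.9
  0.5 -0.4 -0.5 -0.3]
[0.45057323 0.05524556 0.04540501] [ 0.1  0.3 -0.8  0.2  0.1 -0.5 -0.3 -0.2 -0.4  0.3 -0.2 -0.3 -0.1  0.6
  0.5 -0.4 -0.4 -0.6] [[1.0, 0.002, 0.006], [-0.002, 1.0, -0.005], [-0.006, 0.005, 1.0]]
stop [ 92.27148195 -63.90985701  20.        ]
stop [ 20.27614078 -62.21259384  20.        ]

stop s [ 27.65900753 -60.8607013   20.        ] [ 88.92492686 -63.11656108  20.        ]
post [ 49.03137907 111.65265057  72.        ] [ 56.85802808 110.39857503  72.        ]
blk top c [ 58.01988185 109.05448515  26.        ]
rib [ 0.49431719 -0.32109363  0.058     ] [ 0.49755112 -0.32392707  0.058     ]
top [ 0.49422201 -0.32178034  0.028     ] [[0.545, -0.286], [0.442, -0.285], [0.444, -0.359], [0.547, -0.357]]
scene [ 0.49744859 -0.32312857  0.028     ] [[0.445, -0.363], [0.551, -0.36], [0.548, -0.283], [0.445, -0.286]]
yaw -3.1227676769474786
yaw 0.015395637991878458
```

Request:
carry_out(moves=[{"jaw":0.093,"yaw":0.115},{"yaw":0.115},{"dx":0.044,"dy":-0.0317},{"dx":0.044,"dy":-0.0317},{"dx":0.044,"dy":-0.0317},{"dx":0.044,"dy":-0.0317},{"dx":0.044,"dy":-0.0317},{"dx":0.044,"dy":-0.0317}])

```text
invalid input at $.moves[0]: expected keys jaw, dx, dy, dz, yaw
```

Request:
carry_out(moves=[{"dx":0.044,"dy":-0.0317},{"dx":0.044,"dy":-0.0317},{"dz":0.04},{"dz":0.04},{"dz":0}])

```text
invalid input at $.moves[0]: expected keys jaw, dx, dy, dz, yaw
```

Request:
carry_out(moves=[{"jaw":0.093,"dx":0,"dy":0,"dz":0,"yaw":0.115},{"jaw":0.093,"dx":0,"dy":0,"dz":0,"yaw":0.115},{"jaw":0.093,"dx":0.044,"dy":-0.0317,"dz":0,"yaw":0},{"jaw":0.093,"dx":0.044,"dy":-0.0317,"dz":0,"yaw":0},{"jaw":0.093,"dx":0.044,"dy":-0.0317,"dz":0,"yaw":0},{"jaw":0.093,"dx":0.044,"dy":-0.0317,"dz":0,"yaw":0},{"jaw":0.093,"dx":0.044,"dy":-0.0317,"dz":0,"yaw":0},{"jaw":0.093,"dx":0.044,"dy":-0.0317,"dz":0,"yaw":0}])

```text
t: 1.1
tool_pos: [0.4088, -0.3854, 0.2182]
orientation: [-3.141, -0.028, 0.001]
force: [0.6, -0.9, 0.3]
opening: 0.093
gripper_force: 0.0
```

Request:
carry_out(moves=[{"jaw":0.093,"dx":0.044,"dy":-0.0317,"dz":0,"yaw":0},{"jaw":0.093,"dx":0.044,"dy":-0.0317,"dz":0,"yaw":0},{"jaw":0.093,"dx":0,"dy":0,"dz":0.04,"yaw":0},{"jaw":0.093,"dx":0,"dy":0,"dz":0.04,"yaw":0},{"jaw":0.093,"dx":0,"dy":0,"dz":0,"yaw":0}])

```text
t: 1.72
tool_pos: [0.4921, -0.3196, 0.1342]
orientation: [-3.136, -0.028, 0.011]
force: [-0.2, 0.0, 0.4]
opening: 0.0929
gripper_force: 0.0
```

```bash
python3 - <<'E'
from h import *
from scipy.spatial.transform import Rotation as Ro
s=read_state();print(s["t"],s["tool_pos"],Ro.from_rotvec(s["orientation"]).as_matrix().round(3).tolist(),s["force"])
im=read_camera("scene")[...,::-1];cv2.imwrite("pics/s1.png",cv2.resize(im[170:320,110:270],None,fx=4,fy=4))
E
```

```text
1.725 [ 0.49209778 -0.31961058  0.13418012] [[1.0, 0.018, -0.007], [0.018, -1.0, 0.005], [-0.007, -0.005, -1.0]] [-0.22104084  0.0185408   0.38210347]
```

View pics/s1.png

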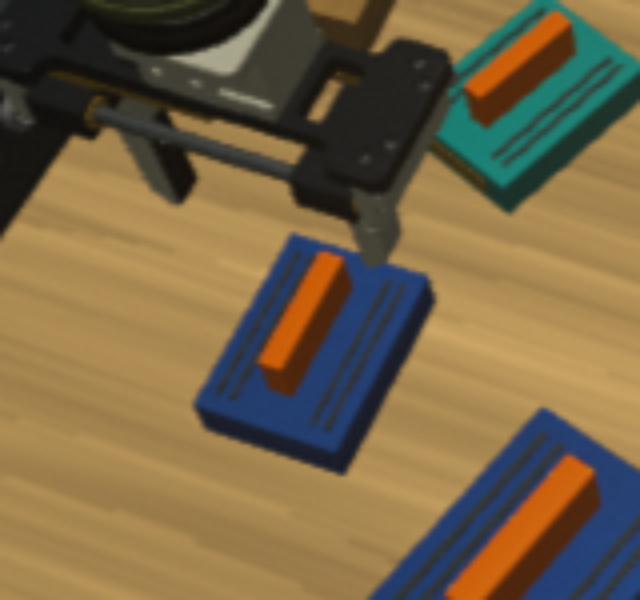

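The open gripper is centred over the unit, rib at crop (305,320), with both fingers clear.

Request:
carry_out(moves=[{"jaw":0.093,"dx":0.0035,"dy":0.003,"dz":0.04,"yaw":0},{"jaw":0.093,"dx":0,"dy":0,"dz":0.04,"yaw":0},{"jaw":0.093,"dx":0,"dy":0,"dz":0.02,"yaw":0},{"jaw":0.093,"dx":0,"dy":0,"dz":0,"yaw":0},{"jaw":0.093,"dx":0,"dy":0,"dz":0,"yaw":0}])

```text
t: 2.4
tool_pos: [0.4995, -0.3259, 0.041]
orientation: [3.139, 0.028, 0.004]
force: [-0.2, 0.4, 0.0]
opening: 0.0935
gripper_force: 0.0
```

Request:
carry_out(grip_force=20, moves=[{"jaw":0.093,"dx":-0.003,"dy":-0.003,"dz":0.007,"yaw":0},{"jaw":0.04,"dx":0,"dy":0,"dz":0,"yaw":0},{"jaw":0.0,"dx":0,"dy":0,"dz":0,"yaw":0},{"jaw":0,"dx":0,"dy":0,"dz":0,"yaw":0},{"jaw":0,"dx":0,"dy":0,"dz":0,"yaw":0},{"jaw":0,"dx":0,"dy":0,"dz":0,"yaw":0}])

```text
t: 3.15
tool_pos: [0.4951, -0.3218, 0.0316]
orientation: [-3.141, -0.028, 0.0]
force: [0.2, 0.3, 0.2]
opening: 0.0473
gripper_force: 0.0
```

Request:
carry_out(moves=[{"jaw":0,"dx":0,"dy":0,"dz":-0.002,"yaw":0},{"jaw":0,"dx":0,"dy":0,"dz":0,"yaw":0},{"jaw":0,"dx":0,"dy":0,"dz":0,"yaw":0},{"jaw":0,"dx":0,"dy":0,"dz":0,"yaw":0},{"jaw":0,"dx":0,"dy":0,"dz":0,"yaw":0}])

```text
t: 3.78
tool_pos: [0.4951, -0.3221, 0.0337]
orientation: [3.141, 0.028, 0.0]
force: [-0.2, -1.8, 0.0]
opening: 0.0135
gripper_force: 20.0
```

Request:
carry_out(moves=[{"jaw":0,"dx":0,"dy":0,"dz":-0.03,"yaw":0},{"jaw":0,"dx":0,"dy":0,"dz":-0.05,"yaw":0},{"jaw":0,"dx":0,"dy":0,"dz":-0.05,"yaw":0},{"jaw":0,"dx":0,"dy":0,"dz":-0.04,"yaw":0},{"jaw":0,"dx":0,"dy":0,"dz":0,"yaw":0},{"jaw":0,"dx":0,"dy":0,"dz":0,"yaw":0}])

```text
t: 4.53
tool_pos: [0.4943, -0.3211, 0.2012]
orientation: [-3.139, -0.028, 0.004]
force: [-0.8, 0.4, -5.6]
opening: 0.014
gripper_force: 20.0
```

```bash
python3 - <<'E'
from fit import *
s=read_state();M=Ro.from_rotvec(s["orientation"]).as_matrix();p=s["tool_pos"];print(s["t"],p,s["force"],s["opening"],np.arctan2(M[1,0],M[0,0]))
T=d2w((108,2,52.7))-[0,0,.019];print(T,"yaw",np.arctan2(M[1,0],M[0,0])-D[3])
a=D[3];X=np.array([np.cos(a),np.sin(a),0]);Y=np.array([np.sin(a),-np.cos(a),0]);print("after yaw dx,dy",X@(T-p),Y@(T-p),"dz",p[2]-T[2])
im=read_camera("scene")[...,::-1];cv2.imwrite("pics/s2.png",im[100:420,60:480])
E
```

```text
4.525 [ 0.49427639 -0.32106661  0.20124405] [-0.83796163  0.4368759  -5.60127658] 0.014044681604918627 0.017863354567138102
[0.5313134  0.05423802 0.11552092] yaw -0.026063825857284995
after yaw dx,dy 0.053482057191624494 -0.3733161875639004 dz 0.08572313003672428
```

View pics/s2.png

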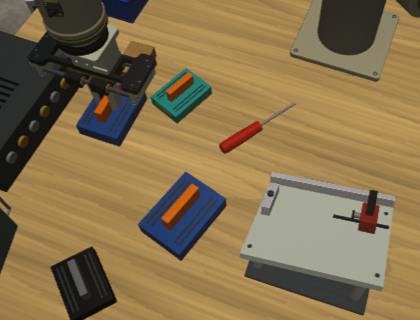

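Request:
carry_out(moves=[{"jaw":0,"dx":0,"dy":0,"dz":0,"yaw":-0.026},{"jaw":0,"dx":0.0076,"dy":-0.03,"dz":0,"yaw":0},{"jaw":0,"dx":0.0076,"dy":-0.05,"dz":0,"yaw":0},{"jaw":0,"dx":0.0076,"dy":-0.055,"dz":0,"yaw":0},{"jaw":0,"dx":0.0076,"dy":-0.055,"dz":0,"yaw":0},{"jaw":0,"dx":0.0076,"dy":-0.055,"dz":0,"yaw":0},{"jaw":0,"dx":0.0076,"dy":-0.055,"dz":0,"yaw":0},{"jaw":0,"dx":0.0076,"dy":-0.045,"dz":0,"yaw":0}])

```text
t: 5.58
tool_pos: [0.5323, 0.0274, 0.2022]
orientation: [-3.14, -0.072, 0.003]
force: [0.5, -1.1, -3.7]
opening: 0.014
gripper_force: 20.0
```

Request:
carry_out(moves=[{"jaw":0,"dx":0,"dy":-0.028,"dz":0.02,"yaw":0},{"jaw":0,"dx":0,"dy":0,"dz":0.01,"yaw":0},{"jaw":0,"dx":0,"dy":0,"dz":0,"yaw":0},{"jaw":0,"dx":0,"dy":0,"dz":0,"yaw":0},{"jaw":0,"dx":0,"dy":0,"dz":0,"yaw":0}])

```text
t: 6.2
tool_pos: [0.5325, 0.0523, 0.1744]
orientation: [3.141, 0.067, 0.002]
force: [0.2, 0.2, -4.4]
opening: 0.0137
gripper_force: 20.0
```

```bash
cat > st.py <<'E'
from fit import *
s=read_state();M=Ro.from_rotvec(s["orientation"]).as_matrix();p=s["tool_pos"];print(s["t"],p,s["force"],s["opening"],s["gripper_force"],"yawerr",np.arctan2(M[1,0],M[0,0])-D[3])
T=d2w((108,2,52.7))-[0,0,.019];print("to go tool",M.T@(T-p))
E
python3 st.py
```

```text
6.2 [0.53245428 0.05226032 0.17437832] [ 0.22944734  0.22204678 -4.38713339] 0.013689040292656074 19.999434649944305 yawerr -0.001359351984411332
to go tool [-0.00112289 -0.00203124  0.05885592]
```

Request:
carry_out(grip_force=12, moves=[{"jaw":0,"dx":-0.001,"dy":-0.002,"dz":0.02,"yaw":0},{"jaw":0,"dx":0,"dy":0,"dz":0.01,"yaw":0},{"jaw":0,"dx":0,"dy":0,"dz":0,"yaw":0},{"jaw":0,"dx":0,"dy":0,"dz":0,"yaw":0},{"jaw":0,"dx":0,"dy":0,"dz":0,"yaw":0}])

```text
t: 6.82
tool_pos: [0.5313, 0.0551, 0.1442]
orientation: [3.141, 0.069, 0.002]
force: [-0.8, -0.1, -3.0]
opening: 0.0143
gripper_force: 12.0
```

Request:
carry_out(grip_force=10, moves=[{"jaw":0,"dx":0,"dy":0,"dz":0.004,"yaw":0},{"jaw":0,"dx":0,"dy":0,"dz":0.003,"yaw":0},{"jaw":0,"dx":0,"dy":0,"dz":0.003,"yaw":0},{"jaw":0,"dx":0,"dy":0,"dz":0,"yaw":0},{"jaw":0,"dx":0,"dy":0,"dz":0,"yaw":0}])

```text
t: 7.45
tool_pos: [0.5309, 0.0551, 0.1335]
orientation: [-3.141, -0.069, -0.0]
force: [-1.8, -1.1, -2.4]
opening: 0.014
gripper_force: 10.0
```

Request:
carry_out(grip_force=8, moves=[{"jaw":0,"dx":0,"dy":0,"dz":0.003,"yaw":0},{"jaw":0,"dx":0,"dy":0,"dz":0.003,"yaw":0},{"jaw":0,"dx":0,"dy":0,"dz":0.003,"yaw":0},{"jaw":0,"dx":0,"dy":0,"dz":0,"yaw":0},{"jaw":0,"dx":0,"dy":0,"dz":0,"yaw":0}])

```text
t: 8.07
tool_pos: [0.5309, 0.0551, 0.1245]
orientation: [-3.141, -0.069, -0.0]
force: [-0.3, 0.8, -3.1]
opening: 0.0138
gripper_force: 8.0
```

```bash
python3 st.py; python3 - <<'E'
from h import *
im=read_camera("scene")[...,::-1];cv2.imwrite("pics/s3.png",cv2.resize(im[220:400,290:470],None,fx=3.3,fy=3.3,interpolation=2))
E
```

```text
8.075 [0.53092185 0.05508704 0.124473  ] [-0.34518705  0.79102972 -3.09259647] 0.013806844904480801 7.993753552436829 yawerr -0.0002410232272714169
to go tool [0.00035323 0.00086575 0.00895207]
```

View pics/s3.png

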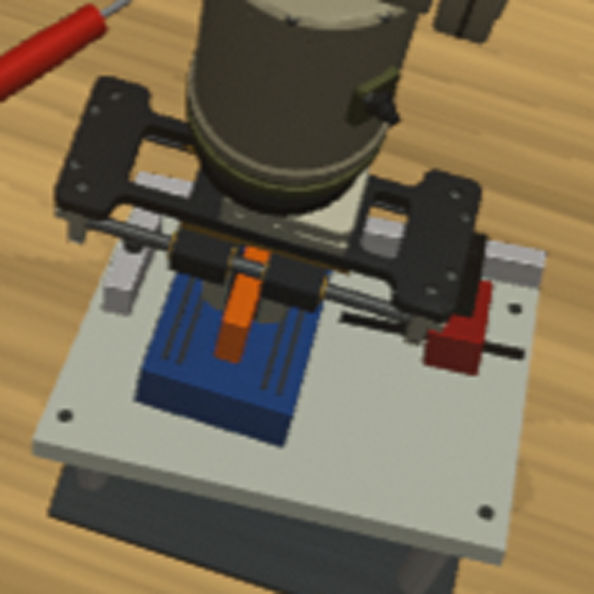

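The unit is over the upper deck and tilting as it pivots in the grip (case at crop (230,350)). The stop at left and the jaw at right are both clear.

Request:
carry_out(grip_force=6, moves=[{"jaw":0,"dx":0,"dy":0,"dz":0.003,"yaw":0},{"jaw":0,"dx":0,"dy":0,"dz":0.003,"yaw":0},{"jaw":0,"dx":0,"dy":0,"dz":0,"yaw":0},{"jaw":0,"dx":0,"dy":0,"dz":0,"yaw":0}])

```text
t: 8.62
tool_pos: [0.5311, 0.0549, 0.119]
orientation: [3.141, 0.069, 0.001]
force: [-1.8, -3.1, 2.9]
opening: 0.0153
gripper_force: 6.1
```

Request:
carry_out(moves=[{"jaw":0,"dx":0,"dy":0,"dz":0.0015,"yaw":0},{"jaw":0,"dx":0,"dy":0,"dz":0.001,"yaw":0},{"jaw":0,"dx":0,"dy":0,"dz":0,"yaw":0},{"jaw":0,"dx":0,"dy":0,"dz":0,"yaw":0}])

```text
t: 9.12
tool_pos: [0.5309, 0.0551, 0.1162]
orientation: [-3.141, -0.069, -0.0]
force: [-1.4, -2.9, 4.6]
opening: 0.0164
gripper_force: 6.1
```

Request:
carry_out(grip_force=4.5, moves=[{"jaw":0,"dx":0,"dy":0,"dz":0.001,"yaw":0},{"jaw":0,"dx":0,"dy":0,"dz":0.0005,"yaw":0},{"jaw":0,"dx":0,"dy":0,"dz":0,"yaw":0},{"jaw":0,"dx":0,"dy":0,"dz":0,"yaw":0}])

```text
t: 9.62
tool_pos: [0.5314, 0.0552, 0.1154]
orientation: [-3.141, -0.069, -0.002]
force: [-1.6, -2.2, 6.6]
opening: 0.0165
gripper_force: 5.3
```

```bash
python3 st.py; python3 - <<'E'
from fit import *
im=read_camera("scene")[...,::-1].copy()
# expected flat unit outline at deck (108,2)
f=4;x0,y0=320,280
c=cv2.resize(im[y0:y0+120,x0:x0+130],None,fx=f,fy=f,interpolation=2)
for z in(0,28):
    q=proj("scene",[d2w((108+a,2+b,z)) for a,b in((55,40),(55,-40),(-55,-40),(-55,40))])
    cv2.polylines(c,[((q-[x0,y0]+.5)*f).astype(int)],True,(0,255,255),1)
cv2.imwrite("pics/s4.png",c)
E
```

```text
9.625 [0.53139239 0.05518274 0.11543431] [-1.63517866 -2.16542018  6.57110801] 0.01652588075375142 5.2896152268658625 yawerr -7.03370909338058e-05
to go tool [-1.20221630e-04  9.40345393e-04 -8.68308478e-05]
```

View pics/s4.png

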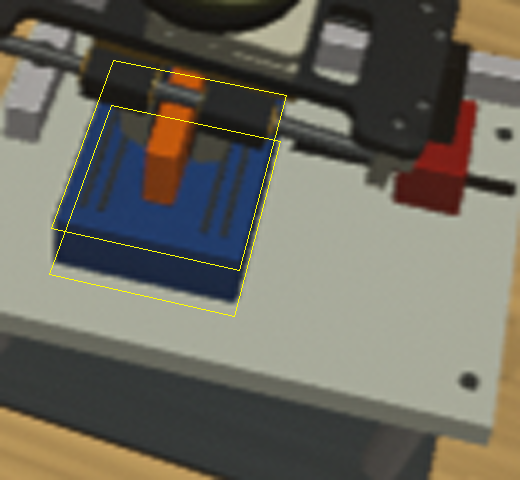

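The unit lies flat on the deck: its edges run parallel to the predicted outline, about 7 mm lower, so x is about 101 mm. I'll press slightly, then release while rising.

Request:
carry_out(grip_force=7, moves=[{"jaw":0,"dx":0,"dy":0,"dz":0.0007,"yaw":0},{"jaw":0,"dx":0,"dy":0,"dz":0,"yaw":0},{"jaw":0,"dx":0,"dy":0,"dz":0,"yaw":0}])

```text
t: 10.05
tool_pos: [0.5315, 0.0552, 0.1152]
orientation: [-3.141, -0.069, -0.002]
force: [-4.1, -2.5, 11.4]
opening: 0.0165
gripper_force: 8.3
```

Request:
carry_out(moves=[{"jaw":0.093,"dx":0,"dy":0,"dz":0,"yaw":0},{"jaw":0.093,"dx":0,"dy":0,"dz":-0.008,"yaw":0},{"jaw":0.093,"dx":0,"dy":0,"dz":-0.02,"yaw":0},{"jaw":0.093,"dx":0,"dy":0,"dz":-0.03,"yaw":0},{"jaw":0.093,"dx":0,"dy":0,"dz":-0.03,"yaw":0},{"jaw":0.093,"dx":0,"dy":0,"dz":-0.03,"yaw":0},{"jaw":0.093,"dx":0,"dy":0,"dz":0,"yaw":0},{"jaw":0.093,"dx":0,"dy":0,"dz":0,"yaw":0}])

```text
t: 11.05
tool_pos: [0.5305, 0.0554, 0.2309]
orientation: [-3.14, -0.069, 0.002]
force: [0.1, -0.5, -0.4]
opening: 0.0904
gripper_force: 0.0
```

```bash
python3 st.py; python3 - <<'E'
from fit import *
im=read_camera("scene")[...,::-1].copy()
f=4;x0,y0=310,260
c=cv2.resize(im[y0:y0+130,x0:x0+150],None,fx=f,fy=f,interpolation=2)
for z in(0,28):
    q=proj("scene",[d2w((55+a,-12+b,z)) for a,b in((55,40),(55,-40),(-55,-40),(-55,40))])
    cv2.polylines(c,[((q-[x0,y0]+.5)*f).astype(int)],True,(0,255,255),1)
cv2.imwrite("pics/s5.png",c)
E
```

```text
11.05 [0.5304963  0.05538051 0.23091038] [ 0.13509435 -0.54238909 -0.39774966] 0.09042302506201114 0.0 yawerr 0.00015592474445558918
to go tool [0.00087902 0.00122576 0.11538815]
```

View pics/s5.png

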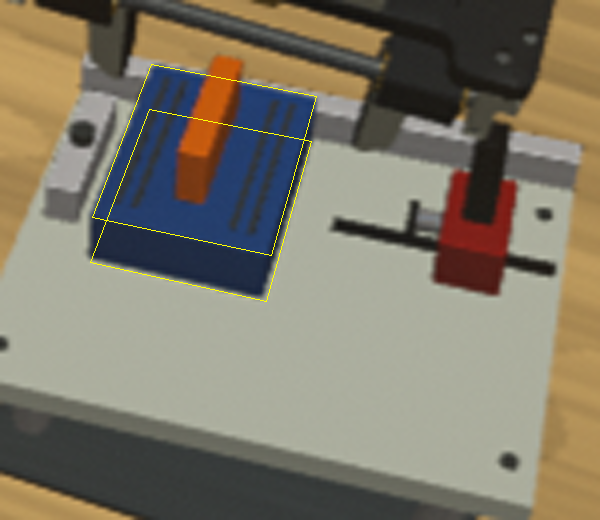

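The unit sits square against the rail at about deck y = -12, short of the stop by about 10 mm. The jaw is untouched at y ≈ 110. Next I work out the moves to the +y side of the post.

```bash
cat > st2.py <<'E'
from fit import *
s=read_state();M=Ro.from_rotvec(s["orientation"]).as_matrix();p=s["tool_pos"]
print(s["t"],"deck tcp",(1e3*RD.T@(p-D[:3])).round(2),"force deck",(RD.T@s["force"]).round(2),s["opening"])
E
python3 - <<'E'
from st2 import *
T=d2w((55,148,45));print("to go tool",M.T@(T-p)); print("dir -y deck in tool",M.T@-RD[:,1], "world z of TCP target",T, "deck pt under", d2w((55,148,0)))
E
```

```text
11.1 deck tcp [142.88  13.98 141.19] force deck [ 0.49 -0.47  0.64] 0.0921786533283901
to go tool [-0.05160013 -0.14470913  0.10645769]
dir -y deck in tool [0.04581974 0.99259229 0.11252154] world z of TCP target [0.47201663 0.19762256 0.12407798] deck pt under [0.48849131 0.20383613 0.08266571]
```

Request:
carry_out(grip_force=20, moves=[{"jaw":0,"dx":-0.013,"dy":-0.036,"dz":0,"yaw":0},{"jaw":0,"dx":-0.013,"dy":-0.036,"dz":0,"yaw":0},{"jaw":0,"dx":-0.013,"dy":-0.036,"dz":0,"yaw":0},{"jaw":0,"dx":-0.0126,"dy":-0.0367,"dz":0,"yaw":0},{"jaw":0,"dx":0,"dy":0,"dz":0,"yaw":0},{"jaw":0,"dx":0,"dy":0,"dz":0,"yaw":0},{"jaw":0,"dx":0,"dy":0,"dz":0,"yaw":0},{"jaw":0,"dx":0,"dy":0,"dz":0,"yaw":0}])

```text
t: 12.1
tool_pos: [0.4732, 0.1966, 0.2317]
orientation: [3.141, 0.067, -0.001]
force: [0.3, 1.0, 0.6]
opening: 0.0174
gripper_force: 0.0
```

Request:
carry_out(moves=[{"jaw":0,"dx":0,"dy":0,"dz":0.02,"yaw":0},{"jaw":0,"dx":0,"dy":0,"dz":0.03,"yaw":0},{"jaw":0,"dx":0,"dy":0,"dz":0.03,"yaw":0},{"jaw":0,"dx":0,"dy":0,"dz":0.02,"yaw":0},{"jaw":0,"dx":0,"dy":0,"dz":0,"yaw":0},{"jaw":0,"dx":0,"dy":0,"dz":0,"yaw":0},{"jaw":0,"dx":0,"dy":0,"dz":0,"yaw":0}])

```text
t: 12.98
tool_pos: [0.4737, 0.1976, 0.1331]
orientation: [-3.14, -0.069, -0.003]
force: [0.7, 0.0, -0.6]
opening: 0.0005
gripper_force: 0.0
```

```bash
python3 - <<'E'
from st2 import *
T=d2w((55,145,45));print("to go tool",M.T@(T-p))
E
```

```text
12.975 deck tcp [ 59.97 148.83  52.66] force deck [ 0.43 -0.1  -0.77] 0.00048186213110457506
to go tool [-0.00160552  0.00286999  0.00933982]
```

Request:
carry_out(moves=[{"jaw":0,"dx":-0.0016,"dy":0,"dz":0.009,"yaw":0},{"jaw":0,"dx":0,"dy":0,"dz":0,"yaw":0},{"jaw":0,"dx":0.0002,"dy":0.005,"dz":0.00057,"yaw":0},{"jaw":0,"dx":0.0002,"dy":0.005,"dz":0.00057,"yaw":0},{"jaw":0,"dx":0.0002,"dy":0.005,"dz":0.00057,"yaw":0},{"jaw":0,"dx":0.0002,"dy":0.005,"dz":0.00057,"yaw":0},{"jaw":0,"dx":0,"dy":0,"dz":0,"yaw":0}])

```text
t: 13.85
tool_pos: [0.4731, 0.1786, 0.121]
orientation: [-3.138, -0.069, -0.001]
force: [-1.7, 7.6, -0.2]
opening: 0.0004
gripper_force: 3.7
```

```bash
python3 st2.py
```

```text
13.85 deck tcp [ 54.04 128.73  44.41] force deck [-1.36  7.68 -0.57] 0.00042339661637879505
```

Request:
carry_out(moves=[{"jaw":0,"dx":0.0002,"dy":0.005,"dz":0.00057,"yaw":0},{"jaw":0,"dx":0.0002,"dy":0.005,"dz":0.00057,"yaw":0},{"jaw":0,"dx":0.0002,"dy":0.005,"dz":0.00057,"yaw":0},{"jaw":0,"dx":0.0002,"dy":0.005,"dz":0.00057,"yaw":0},{"jaw":0,"dx":0.0002,"dy":0.005,"dz":0.00057,"yaw":0},{"jaw":0,"dx":0.0002,"dy":0.005,"dz":0.00057,"yaw":0}])

```text
t: 14.6
tool_pos: [0.4756, 0.1495, 0.1177]
orientation: [-3.137, -0.07, -0.001]
force: [-1.2, 12.2, 1.6]
opening: 0.0008
gripper_force: 5.9
```

```bash
python3 st2.py; python3 - <<'E'
from fit import *
im=read_camera("scene");h=cv2.cvtColor(im,cv2.COLOR_RGB2HSV)
m=cv2.inRange(h,(0,150,40),(6,255,255))|cv2.inRange(h,(174,150,40),(180,255,255))
for k in cv2.findContours(m,0,2)[0]:
    if cv2.contourArea(k)>60:
        x,y,w,hh=cv2.boundingRect(k); print(x,y,w,hh)
P=[d2w((55+a,y+b,z)) for y in(90,95,100) for a,b,z in((25,-15,0),)]
print(proj("scene",P))
E
```

```text
14.6 deck tcp [53.98 99.37 44.46] force deck [-0.04 12.35  0.26] 0.0007907931999743481
537 426 65 54
401 299 19 30
280 222 42 31
[[405.35657713 328.72589527]
 [408.15811344 329.32087042]
 [410.96632279 329.91726275]]
```

Request:
carry_out(moves=[{"jaw":0,"dx":0.0002,"dy":0.005,"dz":0.00057,"yaw":0},{"jaw":0,"dx":0.0002,"dy":0.005,"dz":0.00057,"yaw":0},{"jaw":0,"dx":0.0002,"dy":0.005,"dz":0.00057,"yaw":0},{"jaw":0,"dx":0.0001,"dy":0.003,"dz":0.00034,"yaw":0},{"jaw":0,"dx":0.0001,"dy":0.002,"dz":0.00023,"yaw":0}])

```text
t: 15.28
tool_pos: [0.4774, 0.1295, 0.1154]
orientation: [-3.137, -0.069, -0.001]
force: [-1.0, 11.3, 1.7]
opening: 0.0005
gripper_force: 5.9
```

```bash
python3 st2.py
```

```text
15.275 deck tcp [53.94 79.17 44.47] force deck [ 0.21 11.44  0.39] 0.0004734907505898309
```

Request:
carry_out(moves=[{"jaw":0,"dx":0.0001,"dy":0.002,"dz":0.00023,"yaw":0},{"jaw":0,"dx":0.0001,"dy":0.002,"dz":0.00023,"yaw":0}])

```text
t: 15.52
tool_pos: [0.4777, 0.1258, 0.115]
orientation: [-3.136, -0.07, -0.001]
force: [-0.9, 13.0, 1.0]
opening: 0.0007
gripper_force: 6.4
```

Request:
carry_out(moves=[{"jaw":0,"dx":0.0001,"dy":0.002,"dz":0.00023,"yaw":0},{"jaw":0,"dx":0.0001,"dy":0.002,"dz":0.00023,"yaw":0}])

```text
t: 15.78
tool_pos: [0.478, 0.1219, 0.1145]
orientation: [-3.136, -0.07, -0.001]
force: [-0.9, 12.4, 1.1]
opening: 0.0007
gripper_force: 6.4
```

```bash
python3 st2.py
```

```text
15.775 deck tcp [53.89 71.42 44.48] force deck [ 0.09 12.44 -0.41] 0.0006629648892425878
```

Request:
carry_out(moves=[{"jaw":0,"dx":0.0001,"dy":0.0015,"dz":0.00017,"yaw":0},{"jaw":0,"dx":0.0001,"dy":0.0015,"dz":0.00017,"yaw":0}])

```text
t: 16.02
tool_pos: [0.4783, 0.1189, 0.1142]
orientation: [-3.136, -0.07, -0.001]
force: [-2.0, 13.2, 2.1]
opening: 0.0007
gripper_force: 6.4
```

Request:
carry_out(moves=[{"jaw":0,"dx":0,"dy":0.001,"dz":0.00011,"yaw":0},{"jaw":0,"dx":0,"dy":0.001,"dz":0.00011,"yaw":0}])

```text
t: 16.27
tool_pos: [0.4784, 0.117, 0.114]
orientation: [-3.136, -0.07, -0.001]
force: [-2.4, 13.8, 2.4]
opening: 0.0001
gripper_force: 7.1
```

Request:
carry_out(moves=[{"jaw":0,"dx":0,"dy":0.001,"dz":0.00011,"yaw":0}])

```text
t: 16.4
tool_pos: [0.4785, 0.1163, 0.1139]
orientation: [-3.135, -0.07, -0.001]
force: [-1.4, 14.5, 1.1]
opening: 0.0005
gripper_force: 7.8
```

Request:
carry_out(moves=[{"jaw":0,"dx":0,"dy":0.001,"dz":0.00011,"yaw":0}])

```text
t: 16.52
tool_pos: [0.4786, 0.1156, 0.1139]
orientation: [-3.135, -0.07, -0.001]
force: [-1.2, 17.4, 2.1]
opening: 0.0006
gripper_force: 8.5
```

Request:
carry_out(moves=[{"jaw":0,"dx":0,"dy":0.0005,"dz":5e-05,"yaw":0},{"jaw":0,"dx":0,"dy":0,"dz":0,"yaw":0},{"jaw":0,"dx":0,"dy":0,"dz":0,"yaw":0}])

```text
t: 16.9
tool_pos: [0.4786, 0.1153, 0.1138]
orientation: [-3.135, -0.07, -0.001]
force: [-1.3, 16.2, 1.1]
opening: 0.0003
gripper_force: 8.4
```

Request:
carry_out(moves=[{"jaw":0,"dx":0,"dy":-0.004,"dz":-0.0005,"yaw":0},{"jaw":0,"dx":0,"dy":-0.012,"dz":-0.0015,"yaw":0},{"jaw":0,"dx":0,"dy":-0.02,"dz":-0.0025,"yaw":0},{"jaw":0,"dx":0,"dy":-0.02,"dz":-0.02,"yaw":0},{"jaw":0,"dx":0,"dy":0,"dz":-0.04,"yaw":0},{"jaw":0,"dx":0,"dy":0,"dz":-0.04,"yaw":0},{"jaw":0,"dx":0,"dy":0,"dz":-0.04,"yaw":0},{"jaw":0,"dx":0,"dy":0,"dz":0,"yaw":0}])

```text
t: 17.9
tool_pos: [0.4781, 0.1687, 0.2621]
orientation: [-3.139, -0.069, -0.011]
force: [0.3, 0.0, -0.3]
opening: 0.0006
gripper_force: 0.0
```

Request:
carry_out(moves=[{"jaw":0,"dx":0,"dy":0,"dz":0,"yaw":0},{"jaw":0,"dx":0,"dy":0,"dz":0,"yaw":0}])

```text
t: 18.15
tool_pos: [0.4752, 0.1678, 0.256]
orientation: [3.14, 0.069, -0.004]
force: [-0.2, 0.1, -0.7]
opening: 0.0004
gripper_force: 0.0
```

```bash
python3 - <<'E'
from st2 import *
im=read_camera("scene");h=cv2.cvtColor(im,cv2.COLOR_RGB2HSV)
m=cv2.inRange(h,(105,120,25),(125,255,255));m[:260]=0;m[:,:305]=0
for k in cv2.findContours(m,0,2)[0]:
    if cv2.contourArea(k)>100: print(cv2.approxPolyDP(k,3,True)[:,0].tolist())
for z in(0,28): print(proj("scene",[d2w((55+a,-22+b,z)) for a,b in((55,40),(55,-40),(-55,-40),(-55,40))]).round(1).tolist())
m=cv2.inRange(h,(0,150,40),(6,255,255))|cv2.inRange(h,(174,150,40),(180,255,255))
for k in cv2.findContours(m,0,2)[0]:
    if cv2.contourArea(k)>60: print("red",cv2.boundingRect(k))
print("red block expected bottom corner y=45",proj("scene",[d2w((80,30,0)),d2w((80,30,26)),d2w((80,60,0))]).round(1).tolist())
E
```

```text
18.15 deck tcp [106.21 133.15 169.34] force deck [-0.49  0.04 -0.58] 0.00036456841140665604
[[343, 276], [328, 318], [333, 317], [333, 323], [368, 331], [381, 283], [365, 280], [357, 308], [352, 310], [347, 308], [347, 295], [354, 278]]
[[370.5, 333.6], [326.7, 324.1], [341.9, 285.8], [382.2, 293.9]]
[[371.6, 322.1], [327.0, 312.6], [342.4, 274.7], [383.5, 282.7]]
red (537, 426, 65, 54)
red (382, 295, 20, 30)
red (280, 222, 42, 31)
red block expected bottom corner y=45 [[380.4, 323.4], [381.6, 312.9], [397.0, 326.9]]
```

```bash
python3 -c "
from plant import *
print(close_job())"
```

```text
the job is handed in; nothing more can be done
None
```

The job is handed in at about 18 s, with no verdict returned: the unit slid to the rail by itself and sits square, the clamp presses it against the side stop at about 5.5–6 N (judged from the push force), and the arm is clear.

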